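# Knock a jammed hub out of its nest with a wedge

### The arm

A 6-joint arm with a two-finger parallel gripper is mounted at the origin on the work surface. World frame = base frame: x ahead of the robot, y to its left, z up, the work surface at z = 0. Lengths are in m, angles in rad, forces in N, time in s.
With the tool pointing down it reaches from about 0.375 to 0.925 m from the base axis. Payload 5.7 kg.
Tool frame: the origin (TCP) lies between the finger pads; the fingertips stand 22 mm ahead of it and the grasp point (between the pads) lies 3 mm ahead of it; z points along the fingers, y is the direction in which the jaws open and shut (so a half turn about z gives the same grasp; the last joint's range is limited). The gripper opens to 85 mm and grips with 20 to 120 N. Pads are 22 mm wide; open, the fingers measure 114 mm over their backs; the gripper's body (76 mm by 85 mm) begins 54 mm behind the grasp point. The pads swing forward as they close: fully open they stand 13 mm farther back than shut.
Start: joints at [-1.436, 0.359, 1.51, -0, 1.272, -0.115], TCP at [0.148, -0.581, 0.253] pointing down, gripper open.
Joint ranges: [-2.97, 2.97], [-1.01, 2.36], [0.21, 2.38], [-0.96, 4.11], [0.2, 2.71], [-2.98, 2.98]. Speed limits (rad/s): [2.39, 2.39, 3.14, 3.14, 3.14, 3.14].

### API

Orientations are given as [roll, pitch, yaw] about the fixed x, y, z axes, in that order (R = Rz(yaw) Ry(pitch) Rx(roll)).
In Python, from rig import robot, optics gives the robot as it stands.
- The arm moves only by the tool drive_tool, never from a script. Its argument "increments" is a list of rows, each an object with "grip": the closure, from 0 (fully open) to 1 (shut); "delta_pos": the shift along the tool's x, y, z in cm, a list of three; "yaw": the turn about the tool's z in rad. In form: [{"grip": grip, "delta_pos": [tx, ty, tz], "yaw": yaw}, ...]. A call has 1 to 8 rows; each row is the pose to reach, as a shift and turn from the pose commanded when the call began, along the tool's axes at that moment; what a row does not reach only later rows make up. A row lasts 1/12 s, in which the tool goes at most 41.7 mm and 7.16 degrees, less where a joint would pass 70% of its speed; a pose out of reach is approached as far as the arm can. A call with a gripper value outside its range is refused whole. The fingers move at their own pace and stop on an object; "force" is the grip in N (left out, the last holds). Time passes only in rows, so rows that repeat a pose let the fingers close. It gives the time, the measured TCP pose, the force and the opening at its end, in the units of the state.
- robot.state(): the state, without advancing time (a new reading comes with each control period).
- optics.read_camera(name): name is "side" or "top"; returns a dict with "pixels" (384x512x3 uint8, blue, green, red), "depth" (384x512 float32, m along the optical axis (not along the pixel's ray), 0 where there is no reading), "fx", "fy", "cx", "cy" (pixels), "R" (3x3) and "t" (3): a world point X has camera coordinates R X + t. Camera axes: x right, y down, z forward; pixel columns grow to the right and rows downward; lengths in m; the calibration is good to about 2 mm. A picture is of the moment at which its call begins.
- robot.finish_job(): hands the job in, once; it reports no verdict.
The state is a dict: "t": time; "q": joint angles; "dq": joint speeds; "joint_efforts": joint torques, N m; "tcp_pos": TCP position; "eef_rot": TCP orientation; "ft_force": force on the tool from outside, world axes, zero at the start; "wrist_torque": the same for the moment, N m; "opening": opening from 0.0 (shut) to 1.0 (fully open).
Only numpy, scipy, OpenCV 4.12 (cv2) and the standard library are available. Lean on these libraries where they do the work, as an engineer would, in place of code of your own. Each camera call takes 0.05 s, during which the arm holds its last target. There are 200 camera calls.

### The job

An aluminium hub is jammed in the pocket of the knockout stand. Slide the loose wooden wedge nose-first into the channel under the pocket so that it drives the knockout rod up and ejects the hub; push it fully home until its nose presses firmly (about 10 N) on the adjustable stop, but do not ram the stop (never over 30 N). Leave the wedge there, lift the hub out and put it in the parts tray, without moving the other things on the bench.

Things in the scene. Friction and masses are not known exactly. Their poses are not given: they have to be found in the camera images.
- stand: Grey and dark-steel knockout stand bolted to the bench. Origin at bench level on the vertical axis of pocket and rod; +x is the way the wedge is driven, z up. Pocket block 84 (x) x 80 (y) mm, flat top 81 mm above the bench. Under it a straight channel along x, on the bench: 33 mm wide, 42 mm high under the block (x -42 to 42), then open on top to x = 112 between rails 26 mm high.
- channel_mouth (a point): Middle of the channel's mouth at bench level, 67 mm before the stand's origin (x = -67, y = 0 of the stand; same axes). Flared cheeks 26 mm high narrow the way in from about 43 mm here to 33 mm at x = -42.
- pocket (a point): Centre of the pocket's mouth, 81 mm above the stand's origin. The round pocket is 42 mm wide and 33 mm deep. Three spring plungers in its wall jam the hub: some 8 to 18 N along the wedge are needed while it climbs the first 8 mm of lift; then they let go and a few N are enough.
- rod (a joint): Lift (m) of the 20 mm knockout rod in the hole under the hub, on the stand's axis: 0 = down, about 0.024 = fully raised, on the wedge's flat. A roller at its foot, 13 mm wide and 9 mm above the bench when down, rides up the wedge's ramp. The rod falls back if the wedge is taken out.
- bracket: End bracket across the channel's far end; origin and axes are the stand's. On a brass screw it carries a rigid stop block (30 mm wide, 25 mm high). Its face, met by the wedge's nose, lies anywhere from x = 62 to 92 mm here: set anew each time and not measured, so feel for it. The wedge's origin thus ends between x = -13 and +17 mm.
- wedge: Loose wooden knockout wedge with a steel post, 0.32 kg, lying flat on the bench. Origin on its underside; +x towards its thin nose, z up. 30 mm wide (y); nose at x = 75, 8 mm high; ramp rises evenly to 33 mm at x = 20; flat top 33 mm high from x = 20 to -30; tail 16 mm high from x = -30 to -115. Square steel post 20 x 20 mm at x = -100, from 16 up to 78 mm high.
- wedge_grip (a point): Grip point of the wedge: centre of its square post, 100 mm behind the wedge origin and 50 mm above its underside; axes as the wedge's (x towards the nose).
- hub_center (a point): Centre (half-way up) of the loose aluminium hub, a plain round slug 40 mm in diameter, 31 mm high, 0.11 kg, with a dark mark in the middle of its top; z along its axis. At the start it sits in the stand's pocket, its top 2 mm below the block's top; with the rod fully raised about 22 mm of it stands proud.
- hub: The same hub; origin at the centre of its underside.
- tray: Steel parts tray held to the bench, 120 (x) x 100 (y) x 25 mm, walls and floor 3 mm; origin at the centre of its underside.
- jar: Bystander: glass jar with a grey lid, 84 mm wide, 120 mm high. Origin on its underside.
- spray_can: Bystander: spray can, 66 mm wide, 190 mm high. Origin on its underside.
- mug: Bystander: white mug, 80 mm wide, 95 mm high. Origin on its underside.
- wrench: Bystander: wrench lying flat. Origin on its underside.
- tape: Bystander: tape roll lying flat, 84 mm wide, 24 mm high. Origin on its underside.
- screw_box: Bystander: closed cardboard box of screws, 90 x 60 x 30 mm. Origin on its underside.
- hammer: Bystander: hammer lying flat. Origin on its underside.
There are look-alikes about, which are no part of the job. Leave any blue look-alike of the wedge alone. What is shaped like the hub but red is not meant.

How it is judged:
By the outcome, as a careful person would: the job done as asked, in the order asked, and still so for the second after the job is handed in, with the robot touching nothing.
It also fails if it takes over 51 s, if anything falls off the work surface, if the arm or the gripper's body presses on something with over 40 N, if the wrist force passes 120 N, or if a joint passes its speed limit or range.

## Working session

There is one attempt and no reset: what is moved stays moved. The work goes in short steps, Python scripts to look and compute and a tool call to move; the robot and the scene stay as the last step left them, time stands still between calls to the robot, and variables do not carry over. Pictures are saved under pics/ and viewed, about 8 in all and at most 12, crops included, and the job is handed in when it is done.

Besides the shell and the picture viewer there is one more tool, called as name(argument=value, ...), one argument or row to a line, values as JSON. drive_tool: Moves the arm, as the interface text tells. Its arguments: {"type":"object","properties":{"increments":{"type":"array","items":{"type":"object","properties":{"grip":{"type":"number"},"delta_pos":{"type":"array","items":{"type":"number"}},"yaw":{"type":"number"}}}},"force":{"type":"number"}},"required":["increments"]}

```bash
mkdir -p pics; ls; python3 - <<'E'
from rig import robot, optics
import cv2,numpy as np
print(robot.state())
for n in("top","side"):
    c=optics.read_camera(n);cv2.imwrite(f"pics/{n}0.png",c["pixels"]);np.savez(f"{n}0.npz",**c)
    print(n,c["fx"],c["cx"],c["cy"],c["R"].round(3).tolist(),c["t"])
E
```

```text
pics
{'t': 0.0, 'q': array([-1.43608204e+00,  3.59500235e-01,  1.51142680e+00, -2.07661380e-05,
        1.27248358e+00, -1.15103687e-01]), 'dq': array([-8.86918089e-05,  6.85195668e-04,  1.49503208e-03,  1.73683765e-03,
       -6.90025028e-04,  5.51348576e-04]), 'joint_efforts': array([-1.68715138e-03, -5.27616692e+01, -2.78622276e+01, -3.56056507e-04,
        1.32702370e-02,  1.55878791e-05]), 'tcp_pos': array([ 0.14823497, -0.58074986,  0.25245852]), 'eef_rot': array([-3.13978444e+00, -1.89085585e-04,  2.49823925e-01]), 'ft_force': array([0.16811315, 0.54933563, 0.01668918]), 'wrist_torque': array([ 0.0378339 , -0.04410273,  0.04936022]), 'opening': 0.9944352858981839}
top 389.66536982106635 249.91017414809465 194.22295554538377 [[-0.02, -1.0, -0.005], [-0.977, 0.021, -0.213], [0.213, 0.001, -0.977]] [-0.0034973   0.58291832  1.00019355]
side 402.40221434309774 251.96622581912447 190.43211064914124 [[-0.955, -0.297, -0.006], [-0.227, 0.745, -0.627], [0.191, -0.597, -0.779]] [0.53115137 0.17660892 0.95100681]
```

View pics/top0.png

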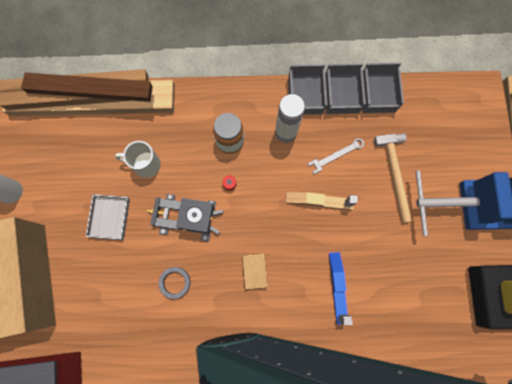

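View pics/side0.png

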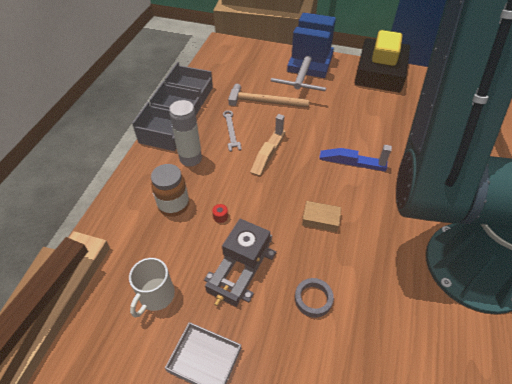

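Top view: wooden wedge from (288,198) at the nose to its post at (352,200). The stand's block is at (195,215), with its mouth facing right and the bracket at about (158,210). The tray is at (108,218), and the red decoy is at (229,183). Next I'll deproject these.

```bash
cat > h.py <<'E'
import numpy as np,cv2
def cloud(c):
    h,w=c["depth"].shape;u,v=np.meshgrid(np.arange(w),np.arange(h));d=c["depth"]
    P=np.stack([(u-c["cx"])/c["fx"]*d,(v-c["cy"])/c["fy"]*d,d],-1)
    P=(P-c["t"])@c["R"]; P[d==0]=np.nan
    return P
def ray(c,u,v,z):
    r=np.array([(u-c["cx"])/c["fx"],(v-c["cy"])/c["fy"],1])@c["R"]; o=-c["t"]@c["R"]
    return o+r*(z-o[2])/r[2]
def rect(m,P=None):
    cs,_=cv2.findContours(m.astype(np.uint8),0,1);return cv2.minAreaRect(max(cs,key=cv2.contourArea))
E
python3 - <<'E'
from h import *
for n,bx in(("top",dict(block=(170,190,225,245),post=(340,185,362,215),wedge=(280,185,362,215),tray=(80,185,135,250),brk=(140,185,180,245))),("side",dict(block=(215,210,280,275),post=(265,105,295,140),wedge=(240,105,295,180),tray=(150,310,250,384)))):
    c=dict(np.load(n+"0.npz"));P=cloud(c)
    z=P[...,2]
    for k,(a,b,e,f) in bx.items():
        lo,hi={"block":(.072,.09),"post":(.068,.09),"wedge":(.006,.045),"tray":(.015,.035),"brk":(.018,.035)}[k]
        m=np.zeros(z.shape,bool);m[b:f,a:e]=((z>lo)&(z<hi))[b:f,a:e]
        Q=P[m]; 
        if len(Q)<4: print(n,k,len(Q));continue
        r=cv2.minAreaRect((Q[:,:2]*1000).astype(np.float32)); print(n,k,len(Q),np.median(Q,0).round(4),"rect",np.round(r[0],1),np.round(r[1],1),round(r[2],1))
# hub mark and ring in top
c=dict(np.load("top0.npz"));g=c["pixels"][190:245,170:225];cv2.imwrite("pics/z.png",np.hstack([cv2.resize(g,(400,400),interpolation=0),cv2.resize(c["pixels"][180:220,280:360],(400,200),interpolation=0).repeat(2,0)]))
E
```

```text
top block 955 [0.5259 0.1343 0.0809] rect [526.5 135. ] [84.  80.2] 79.9
top post 64 [ 0.559  -0.2903  0.0779] rect [ 559.6 -290.5] [20.1 19.9] 81.3
top wedge 734 [ 0.5699 -0.2033  0.0194] rect [ 575.5 -212.6] [206.6  64.3] 78.4
top tray 301 [0.5366 0.3916 0.0234] rect [536.2 388.1] [101.9 120.1] 84.3
top brk 516 [0.5442 0.226  0.0265] rect [543.6 228.8] [99.5 78.8] 80.7
side block 1216 [0.5276 0.1397 0.0806] rect [528.2 136.8] [86.4 81.3] 79.1
side post 51 [ 0.561  -0.2835  0.0766] rect [ 562.4 -288.2] [22.2 20.7] 81.7
side wedge 613 [ 0.5715 -0.1899  0.0199] rect [ 598.1 -278.7] [322.4  99.4] 82.4
side tray 473 [0.5566 0.3773 0.024 ] rect [537.9 390. ] [100.7 120.7] 84.1
```

View pics/z.png

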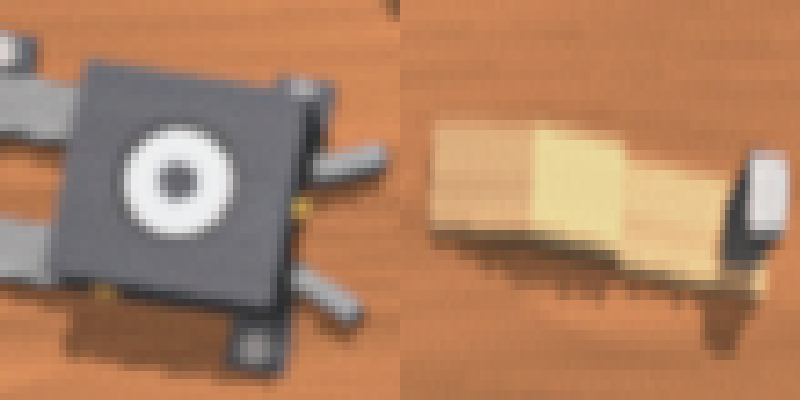

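```bash
python3 - <<'E'
from h import *
c=dict(np.load("top0.npz"));P=cloud(c);z=P[...,2];B=c["pixels"].astype(int)
def sel(a,b,e,f,lo,hi,cm=None):
    m=np.zeros(z.shape,bool);m[b:f,a:e]=((z>lo)&(z<hi))[b:f,a:e]
    if cm is not None:m&=cm
    return P[m]
def show(k,Q):
    r=cv2.minAreaRect((Q[:,:2]*1000).astype(np.float32));print(k,len(Q),np.round(r[0],1),np.round(r[1],1),round(r[2],1),"min",Q.min(0).round(3),"max",Q.max(0).round(3))
# wedge wood
show("flat",sel(280,185,345,215,.0315,.036));show("tail",sel(315,190,350,215,.0145,.0175)); show("ramp",sel(280,185,310,215,.009,.03));
show("post",sel(340,185,362,215,.074,.09))
show("box",sel(235,245,275,300,.02,.035));show("blue",sel(320,245,362,335,.006,.09));show("red",sel(215,170,245,195,.01,.05))
show("bracket",sel(140,185,165,245,.018,.035))
# hub mark via white ring pixels
m=np.zeros(z.shape,np.uint8);m[195:236,175:218]=(B[195:236,175:218].min(-1)>170);M=cv2.moments(m,True)
print("hub",ray(c,M["m10"]/M["m00"],M["m01"]/M["m00"],.079).round(4))
Q=sel(170,190,225,245,.079,.083);show("block",Q)
E
```

```text
flat 163 [ 573.6 -190.5] [59.  31.3] 86.1 min [ 0.557 -0.22   0.032] max [ 0.59  -0.162  0.036]
tail 111 [ 565.8 -250.8] [93.4 29.8] 81.6 min [ 0.544 -0.295  0.015] max [ 0.583 -0.202  0.017]
ramp 192 [ 577.9 -150.8] [64.9 30.3] 85.2 min [ 0.56  -0.182  0.009] max [ 0.596 -0.118  0.03 ]
post 60 [ 559.6 -290.5] [20.1 19.9] 81.3 min [ 0.549 -0.301  0.075] max [ 0.569 -0.279  0.084]
box 747 [377.8 -22.7] [90.  59.9] 3.6 min [ 0.333 -0.054  0.024] max [0.423 0.009 0.035]
blue 925 [ 329.3 -252.8] [ 75.3 189.4] 79.9 min [ 0.235 -0.294  0.006] max [ 0.425 -0.203  0.082]
red 169 [626.   44.7] [38.1 37.4] 89.2 min [0.607 0.026 0.01 ] max [0.645 0.064 0.037]
bracket 273 [545.5 251.6] [81.9 52.8] 1.6 min [0.505 0.224 0.018] max [0.587 0.278 0.035]
hub [0.5262 0.1322 0.079 ]
block 620 [526.5 135. ] [83.9 80.2] 79.9 min [0.482 0.088 0.079] max [0.572 0.183 0.083]
```

drive_tool(
  increments=[
    {"grip": 0,"delta_pos": [4,-1.5,0],"yaw": -0.1},
    {"grip": 0,"delta_pos": [8,-3,0],"yaw": -0.22},
    {"grip": 0,"delta_pos": [12,-4.6,0],"yaw": -0.34},
    {"grip": 0,"delta_pos": [15.8,-6,0],"yaw": -0.46},
    {"grip": 0,"delta_pos": [19.6,-7.5,0],"yaw": -0.58},
    {"grip": 0,"delta_pos": [23.4,-9,0],"yaw": -0.7},
    {"grip": 0,"delta_pos": [27.2,-10.4,0],"yaw": -0.82},
    {"grip": 0,"delta_pos": [30.8,-11.8,0],"yaw": -0.94},
  ],
  force=60,
)

```text
t: 0.77
tcp_pos: [0.419, -0.389, 0.253]
eef_rot: [-3.141, -0.001, 1.196]
ft_force: [-0.4, 0.2, 0.9]
opening: 1.001
```

drive_tool(
  increments=[
    {"grip": 0,"delta_pos": [3,2,0],"yaw": -0.08},
    {"grip": 0,"delta_pos": [6,3.9,0],"yaw": -0.16},
    {"grip": 0,"delta_pos": [9,5.9,1],"yaw": -0.24},
    {"grip": 0,"delta_pos": [12,7.8,3],"yaw": -0.24},
    {"grip": 0,"delta_pos": [14.66,9.55,6],"yaw": -0.241},
    {"grip": 0,"delta_pos": [14.66,9.55,9],"yaw": -0.241},
    {"grip": 0,"delta_pos": [14.66,9.55,12],"yaw": -0.241},
    {"grip": 0,"delta_pos": [14.66,9.55,13],"yaw": -0.241},
  ],
)

```text
t: 1.43
tcp_pos: [0.5585, -0.2877, 0.1184]
eef_rot: [-3.134, -0.003, 1.432]
ft_force: [-1.2, 0.9, -0.3]
opening: 1.001
```

```bash
python3 - <<'E'
from rig import robot, optics
import cv2
print({k:v.round(4) for k,v in robot.state().items() if k in("tcp_pos","eef_rot","ft_force")})
a=optics.read_camera("top")["pixels"][150:260,260:420];b=optics.read_camera("side")["pixels"][60:200,200:360]
cv2.imwrite("pics/a.png",cv2.hconcat([cv2.resize(a,(400,400)),cv2.resize(b,(400,400))]))
E
```

```text
{'tcp_pos': array([ 0.5585, -0.2877,  0.1184]), 'eef_rot': array([-3.1344, -0.0035,  1.4323]), 'ft_force': array([-1.1686,  0.8612, -0.2807])}
```

View pics/a.png

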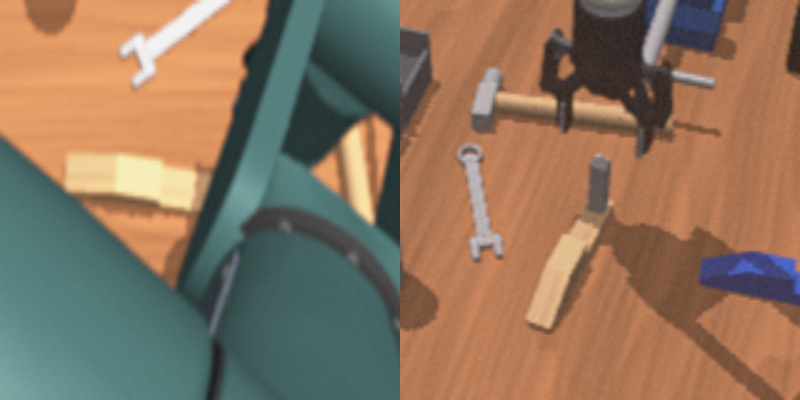

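The side crop shows the open jaws straddling the post from above, aligned. I'll descend and grip.

drive_tool(
  increments=[
    {"grip": 0,"delta_pos": [0,0,2],"yaw": 0},
    {"grip": 0,"delta_pos": [0,0,4.5],"yaw": 0},
    {"grip": 0,"delta_pos": [0,0,6.5],"yaw": 0},
    {"grip": 0,"delta_pos": [0,0,6.8],"yaw": 0},
    {"grip": 0.4,"delta_pos": [0,0,6.8],"yaw": 0},
    {"grip": 0.8,"delta_pos": [0,0,6.8],"yaw": 0},
    {"grip": 1,"delta_pos": [0,0,6.8],"yaw": 0},
    {"grip": 1,"delta_pos": [0,0,6.8],"yaw": 0},
  ],
  force=70,
)

```text
t: 2.2
tcp_pos: [0.5619, -0.2912, 0.0572]
eef_rot: [3.139, 0.001, 1.431]
ft_force: [0.2, 0.5, 0.4]
opening: 0.454
```

drive_tool(
  increments=[
    {"grip": 1,"delta_pos": [0,0,0],"yaw": 0},
    {"grip": 1,"delta_pos": [0,0,0],"yaw": 0},
    {"grip": 1,"delta_pos": [0,0,0],"yaw": 0},
    {"grip": 1,"delta_pos": [0,0,0],"yaw": 0},
  ],
)

```text
t: 2.53
tcp_pos: [0.5614, -0.2907, 0.0566]
eef_rot: [3.14, 0.001, 1.431]
ft_force: [-1.1, 0.9, 5.5]
opening: 0.226
```

```bash
python3 - <<'E'
from rig import robot
print({k:(v if k in('t','opening') else v.round(4)) for k,v in robot.state().items()})
E
```

```text
{'t': 2.5333, 'q': array([-5.8710e-01,  6.2180e-01,  1.6144e+00, -1.0000e-04,  9.0360e-01,
       -4.4720e-01]), 'dq': array([-0.0021,  0.0007,  0.0009, -0.    , -0.0003,  0.001 ]), 'joint_efforts': array([ 2.08000e-01, -5.77081e+01, -1.89380e+01,  1.15500e-01,
       -2.84500e-01,  8.90000e-03]), 'tcp_pos': array([ 0.5614, -0.2907,  0.0566]), 'eef_rot': array([3.1400e+00, 8.0000e-04, 1.4309e+00]), 'ft_force': array([-1.1391,  0.8569,  5.543 ]), 'wrist_torque': array([-0.0575,  0.1608,  0.0306]), 'opening': 0.22582769092542176}
```

drive_tool(
  increments=[
    {"grip": 1,"delta_pos": [0.4,-0.2,-0.1],"yaw": 0},
    {"grip": 1,"delta_pos": [2,-1.3,-0.1],"yaw": 0.01},
    {"grip": 1,"delta_pos": [4.5,-3,-0.1],"yaw": 0.02},
    {"grip": 1,"delta_pos": [7.5,-5,-0.1],"yaw": 0.03},
    {"grip": 1,"delta_pos": [10.5,-7,-0.1],"yaw": 0.038},
    {"grip": 1,"delta_pos": [13.3,-8.8,-0.1],"yaw": 0.038},
    {"grip": 1,"delta_pos": [15.2,-10,-0.1],"yaw": 0.038},
    {"grip": 1,"delta_pos": [15.75,-10.35,-0.1],"yaw": 0.038},
  ],
)

```text
t: 3.2
tcp_pos: [0.4778, -0.1169, 0.0566]
eef_rot: [-3.14, -0.001, 1.395]
ft_force: [-0.3, 0.4, -3.0]
opening: 0.221
```

```bash
python3 - <<'E'
from rig import robot, optics
from h import *
print({k:(v if k in('t','opening') else v.round(4)) for k,v in robot.state().items()if k!='dq'})
c=optics.read_camera("top");s=optics.read_camera("side");np.savez("top1.npz",**c);np.savez("side1.npz",**s)
a=c["pixels"][170:250,170:300];b=s["pixels"][120:280,180:340]
cv2.imwrite("pics/b.png",cv2.hconcat([cv2.resize(a,(400,400)),cv2.resize(b,(400,400))]))
E
```

```text
{'t': 3.2, 'q': array([-3.8060e-01,  4.8580e-01,  1.9336e+00,  3.0000e-04,  7.2410e-01,
       -2.0480e-01]), 'joint_efforts': array([  0.075 , -48.8994, -14.6501,   0.2144,   0.0988,   0.1504]), 'tcp_pos': array([ 0.4778, -0.1169,  0.0566]), 'eef_rot': array([-3.1397e+00, -6.0000e-04,  1.3948e+00]), 'ft_force': array([-0.3276,  0.3827, -2.995 ]), 'wrist_torque': array([-0.119 ,  0.0296, -0.0139]), 'opening': 0.22108463699985728}
```

View pics/b.png

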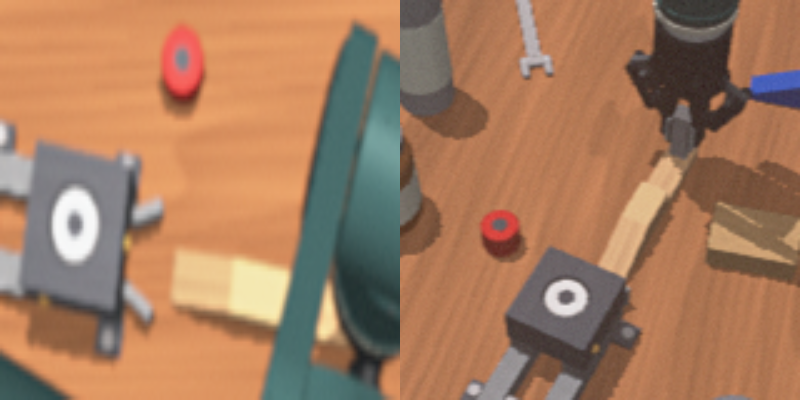

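The wedge is just before the mouth and its nose may sit slightly toward the robot side. I'll measure the offset.

```bash
python3 - <<'E'
from h import *
O=np.array([.5268,.1355]);a=1.393;ex=np.array([np.cos(a),np.sin(a)]);ey=np.array([-ex[1],ex[0]])
for n in("top","side"):
    c=dict(np.load(n+"1.npz"));P=cloud(c);B=cv2.cvtColor(c["pixels"],cv2.COLOR_BGR2HSV)
    X=(P[...,:2]-O)@ex;Y=(P[...,:2]-O)@ey;z=P[...,2]
    for lo in np.arange(-200,-80,15)/1000:
        m=(X>lo)&(X<lo+.015)&(abs(Y)<.035)&(z>.006)&(z<.042)
        if m.sum()>4:
            # top-surface points: within 3mm of max height per bin
            q=z>np.percentile(z[m],60)-.005
            y=Y[m&q];print(n,round(lo*1000),m.sum(),"Y",(np.percentile(y,[2,98])*1000).round(1),"z",z[m].max().round(3))
    # rails/cheeks
    for lo in(-.065,-.055,.045,.06,.075,.09):
        m=(X>lo)&(X<lo+.01)&(abs(Y)<.06)&(z>.022)&(z<.03)
        y=Y[m];print(n,"rail",lo,(np.sort(y)[[0,-1]]*1000).round(1) if len(y) else 0, "inner",(y[y<0].max()*1000).round(1) if (y<0).any() else 0,(y[y>0].min()*1000).round(1) if (y>0).any() else 0)
E
```

```text
top -185 60 Y [-9.7 19.1] z 0.037
top -170 64 Y [-9.5 19. ] z 0.038
top -155 66 Y [-9.7 19.7] z 0.039
top -140 63 Y [-8.1 19.8] z 0.038
top -125 61 Y [-9.8 19.4] z 0.032
top -110 57 Y [-8.4 19.9] z 0.023
top -95 44 Y [-9.6 19. ] z 0.017
top rail -0.065 [-32.7  32.9] inner -23.1 22.6
top rail -0.055 [-28.   27.1] inner -18.9 18.3
top rail 0.045 [-30.7  37.5] inner -18.8 17.9
top rail 0.06 [-37.9  38.5] inner -17.1 16.6
top rail 0.075 [-38.6  38.8] inner -5.9 8.0
top rail 0.09 [-36.9  38.9] inner -2.2 0.8
side -200 16 Y [-0.5 18. ] z 0.033
side -185 67 Y [-10.6  18.3] z 0.037
side -170 63 Y [-11.   17.7] z 0.036
side -155 70 Y [-11.2  18.6] z 0.036
side -140 83 Y [-11.2  18.5] z 0.036
side -125 80 Y [-10.6  18.4] z 0.033
side -110 80 Y [-10.2  18.5] z 0.024
side -95 64 Y [-10.7  18.4] z 0.02
side rail -0.065 [31.1 32.9] inner 0 31.1
side rail -0.055 0 inner 0 0
side rail 0.045 [-39.8  37.9] inner -17.7 15.5
side rail 0.06 [-39.3  36.8] inner -16.9 16.0
side rail 0.075 [-38.9  37.4] inner -17.8 15.7
side rail 0.09 [-40.6  37.3] inner -0.9 0.3
```

drive_tool(
  increments=[
    {"grip": 1,"delta_pos": [0,0.1,0.05],"yaw": 0},
    {"grip": 1,"delta_pos": [0,0.1,0.05],"yaw": 0},
    {"grip": 1,"delta_pos": [0,0.1,0.05],"yaw": 0},
    {"grip": 1,"delta_pos": [0,0.1,0.05],"yaw": 0},
  ],
)

```text
t: 3.63
tcp_pos: [0.4797, -0.1189, 0.0566]
eef_rot: [-3.137, -0.003, 1.391]
ft_force: [-5.9, 12.0, 21.5]
opening: 0.225
```

```bash
cat > st.py <<'E'
from rig import robot
import numpy as np
s=robot.state();O=np.array([.5268,.1355]);a=1.393;ex=np.array([np.cos(a),np.sin(a)]);ey=np.array([-ex[1],ex[0]])
d=s['tcp_pos'][:2]-O;f=s['ft_force']
print(f"t {s['t']:.2f} TCP stand x {1e3*d@ex:.1f} y {1e3*d@ey:.1f} z {1e3*s['tcp_pos'][2]:.1f} yaw {s['eef_rot'][2]:.4f} F x {f[:2]@ex:.1f} y {f[:2]@ey:.1f} z {f[2]:.1f} T",s['wrist_torque'].round(2),"open",round(s['opening'],3))
E
python3 st.py; python3 - <<'E'
from rig import optics
from h import *
O=np.array([.5268,.1355]);a=1.393;ex=np.array([np.cos(a),np.sin(a)]);ey=np.array([-ex[1],ex[0]])
c=optics.read_camera("top");P=cloud(c)
X=(P[...,:2]-O)@ex;Y=(P[...,:2]-O)@ey;z=P[...,2]
for lo in(-.185,-.170,-.155,-.14,-.125,-.11,-.095):
    m=(X>lo)&(X<lo+.015)&(abs(Y)<.035)&(z>.006)&(z<.042)
    if m.sum()>4:
        q=z>np.percentile(z[m],60)-.005; y=Y[m&q]
        print(lo,(np.percentile(y,[2,98])*1000).round(1),np.median(z[m&q]).round(4))
m=(X<-.07)&(X>-.2)&(abs(Y)<.02)&(z>.006);print("nose",X[m].max())
E
```

```text
t 3.63 TCP stand x -258.7 y 1.4 z 56.6 yaw 1.3912 F x 10.7 y 8.0 z 21.5 T [1.95 1.13 0.03] open 0.225
-0.185 [-11.7  17. ] 0.0337
-0.17 [-11.8  17.1] 0.0342
-0.155 [-11.7  17.2] 0.0342
-0.14 [-11.4  17.1] 0.0311
-0.125 [-12.2  17.6] 0.0245
-0.11 [-11.1  17.3] 0.0177
-0.095 [-10.2  16.8] 0.0132
nose -0.08392958392905069
```

drive_tool(
  increments=[
    {"grip": 1,"delta_pos": [0,0,-0.05],"yaw": 0},
    {"grip": 1,"delta_pos": [0,0.15,-0.05],"yaw": 0},
    {"grip": 1,"delta_pos": [0,0.28,-0.05],"yaw": 0},
    {"grip": 1,"delta_pos": [0,0.28,-0.05],"yaw": 0},
    {"grip": 1,"delta_pos": [0,0.28,-0.05],"yaw": 0},
  ],
)

```text
t: 4.1
tcp_pos: [0.4825, -0.1209, 0.0566]
eef_rot: [-3.138, -0.0, 1.392]
ft_force: [-6.2, 3.5, 13.9]
opening: 0.222
```

```bash
python3 st.py
```

```text
t 4.10 TCP stand x -260.2 y -1.7 z 56.6 yaw 1.3925 F x 2.3 y 6.7 z 13.9 T [0.4  1.37 0.04] open 0.222
```

drive_tool(
  increments=[
    {"grip": 1,"delta_pos": [0,0,-0.05],"yaw": 0},
    {"grip": 1,"delta_pos": [0.8,0,-0.05],"yaw": 0},
    {"grip": 1,"delta_pos": [1.8,0,-0.05],"yaw": 0},
    {"grip": 1,"delta_pos": [2.8,0,-0.05],"yaw": 0},
    {"grip": 1,"delta_pos": [3.8,0,-0.05],"yaw": 0},
    {"grip": 1,"delta_pos": [4.8,0,-0.05],"yaw": 0},
    {"grip": 1,"delta_pos": [5.4,0,-0.05],"yaw": 0},
    {"grip": 1,"delta_pos": [5.5,0,-0.05],"yaw": 0},
  ],
)

```text
t: 4.77
tcp_pos: [0.4938, -0.0647, 0.0567]
eef_rot: [-3.141, -0.0, 1.394]
ft_force: [-0.2, -0.5, -3.2]
opening: 0.223
```

```bash
python3 st.py
```

```text
t 4.77 TCP stand x -202.9 y -2.9 z 56.7 yaw 1.3945 F x -0.5 y 0.1 z -3.2 T [-0.04  0.04  0.02] open 0.223
```

drive_tool(
  increments=[
    {"grip": 1,"delta_pos": [0,-0.1,0.03],"yaw": 0},
    {"grip": 1,"delta_pos": [0.3,-0.12,0.03],"yaw": 0},
    {"grip": 1,"delta_pos": [0.8,-0.12,0.03],"yaw": 0},
    {"grip": 1,"delta_pos": [1.2,-0.12,0.03],"yaw": 0},
    {"grip": 1,"delta_pos": [1.5,-0.12,0.03],"yaw": 0},
  ],
)

```text
t: 5.18
tcp_pos: [0.4953, -0.0513, 0.0566]
eef_rot: [3.141, -0.0, 1.392]
ft_force: [1.0, -1.1, -1.0]
opening: 0.226
```

```bash
python3 st.py
```

```text
t 5.18 TCP stand x -189.4 y -2.0 z 56.6 yaw 1.3925 F x -0.9 y -1.2 z -1.0 T [-0.22 -0.    0.01] open 0.226
```

drive_tool(
  increments=[
    {"grip": 1,"delta_pos": [0.4,0,0],"yaw": 0},
    {"grip": 1,"delta_pos": [0.8,0,0],"yaw": 0},
    {"grip": 1,"delta_pos": [1.2,0,0],"yaw": 0},
    {"grip": 1,"delta_pos": [1.6,0,0],"yaw": 0},
    {"grip": 1,"delta_pos": [2.0,0,0],"yaw": 0},
  ],
  force=90,
)

```text
t: 5.6
tcp_pos: [0.4991, -0.0329, 0.0568]
eef_rot: [3.141, 0.003, 1.395]
ft_force: [-2.7, -18.8, 4.6]
opening: 0.221
```

```bash
python3 st.py
```

```text
t 5.60 TCP stand x -170.6 y -2.5 z 56.8 yaw 1.3949 F x -19.0 y -0.6 z 4.6 T [-2.77  0.46  0.1 ] open 0.221
```

drive_tool(
  increments=[
    {"grip": 1,"delta_pos": [0.4,0,0],"yaw": 0},
    {"grip": 1,"delta_pos": [0.8,0,0],"yaw": 0},
    {"grip": 1,"delta_pos": [1.2,0,0],"yaw": 0},
  ],
)

```text
t: 5.85
tcp_pos: [0.501, -0.0211, 0.0568]
eef_rot: [3.141, 0.002, 1.393]
ft_force: [-0.2, -2.3, -1.5]
opening: 0.22
```

```bash
python3 st.py
```

```text
t 5.85 TCP stand x -158.7 y -2.3 z 56.8 yaw 1.3934 F x -2.3 y -0.2 z -1.5 T [-0.48  0.03 -0.02] open 0.22
```

drive_tool(
  increments=[
    {"grip": 1,"delta_pos": [0.6,0,0],"yaw": 0},
    {"grip": 1,"delta_pos": [1.2,0,0],"yaw": 0},
    {"grip": 1,"delta_pos": [1.8,0,0],"yaw": 0},
    {"grip": 1,"delta_pos": [2.4,0,0],"yaw": 0},
    {"grip": 1,"delta_pos": [3.0,0,0],"yaw": 0},
    {"grip": 1,"delta_pos": [3.5,0,0],"yaw": 0},
    {"grip": 1,"delta_pos": [3.8,0,0],"yaw": 0},
    {"grip": 1,"delta_pos": [3.8,0,0],"yaw": 0},
  ],
)

```text
t: 6.52
tcp_pos: [0.5079, 0.0181, 0.0566]
eef_rot: [3.141, -0.001, 1.393]
ft_force: [0.0, 0.8, 0.8]
opening: 0.228
```

```bash
python3 st.py
```

```text
t 6.52 TCP stand x -118.9 y -2.1 z 56.6 yaw 1.3931 F x 0.7 y 0.1 z 0.8 T [-0.02 -0.12  0.03] open 0.228
```

```bash
python3 - <<'E'
from h import *
O=np.array([.5268,.1355]);a=1.393;ex=np.array([np.cos(a),np.sin(a)]);ey=np.array([-ex[1],ex[0]])
for n in("top","side"):
    c=dict(np.load(n+"0.npz"));P=cloud(c);X=(P[...,:2]-O)@ex;Y=(P[...,:2]-O)@ey;z=P[...,2]
    for lo in range(44,116,4):
        m=(X*1e3>lo)&(X*1e3<=lo+4)&(abs(Y)<.011)
        print(n,lo,m.sum(),(np.sort(z[m])*1e3).round()[-8:])
E
```

```text
top 44 0 []
top 48 0 []
top 52 0 []
top 56 1 [2.]
top 60 9 [-4. -2. -1.  1.  1.  1.  2.  2.]
top 64 14 [-1. -0.  0.  1.  1.  3.  4.  4.]
top 68 10 [-1. -0.  0.  1.  1.  1.  1.  5.]
top 72 11 [-1.  0.  1.  2.  2.  3.  3.  4.]
top 76 10 [-1. -0.  0.  3.  3.  4.  4.  4.]
top 80 12 [-0. -0.  1.  1.  2.  2.  2.  3.]
top 84 27 [25. 25. 25. 26. 26. 28. 28. 30.]
top 88 11 [25. 25. 26. 26. 26. 28. 29. 29.]
top 92 8 [22. 23. 26. 26. 27. 27. 27. 28.]
top 96 4 [19. 21. 22. 22.]
top 100 9 [-3. -2. -1.  3.  4. 16. 20. 22.]
top 104 13 [ 2.  2.  2.  4. 15. 16. 17. 19.]
top 108 21 [18. 19. 21. 21. 23. 30. 30. 32.]
top 112 18 [33. 34. 34. 35. 35. 36. 36. 39.]
side 44 23 [ 2. 55. 57. 66. 68. 74. 76. 78.]
side 48 9 [-1. -1.  0.  1.  1.  2.  2.  2.]
side 52 16 [0. 0. 0. 1. 1. 1. 1. 2.]
side 56 12 [-0. -0. -0.  0.  1.  1.  2.  2.]
side 60 11 [-0.  1.  1.  1.  1.  1.  2.  2.]
side 64 14 [-0. -0. -0.  0.  0.  0.  0.  1.]
side 68 12 [-1. -1. -1. -1.  0.  1.  1.  3.]
side 72 14 [0. 0. 0. 1. 1. 1. 2. 2.]
side 76 4 [-1.  1.  2.  3.]
side 80 0 []
side 84 6 [22. 24. 24. 24. 25. 25.]
side 88 15 [25. 25. 25. 25. 25. 26. 26. 27.]
side 92 34 [26. 26. 26. 27. 27. 27. 27. 28.]
side 96 26 [19. 19. 19. 20. 20. 22. 23. 26.]
side 100 7 [15. 17. 18. 19. 20. 20. 21.]
side 104 4 [16. 17. 18. 19.]
side 108 0 []
side 112 12 [33. 33. 33. 34. 34. 35. 35. 36.]
```

The depth image puts the stop face near x = 84–86. I'll advance to about 77 and then feel for it.

drive_tool(
  increments=[
    {"grip": 1,"delta_pos": [0.4,0,0],"yaw": 0},
    {"grip": 1,"delta_pos": [0.8,0,0],"yaw": 0},
    {"grip": 1,"delta_pos": [1.1,0,0],"yaw": 0},
    {"grip": 1,"delta_pos": [1.4,0,0],"yaw": 0},
    {"grip": 1,"delta_pos": [1.7,0,0],"yaw": 0},
    {"grip": 1,"delta_pos": [1.9,0,0],"yaw": 0},
    {"grip": 1,"delta_pos": [2.1,0,0],"yaw": 0},
    {"grip": 1,"delta_pos": [2.1,0,0],"yaw": 0},
  ],
)

```text
t: 7.18
tcp_pos: [0.5115, 0.0385, 0.0566]
eef_rot: [3.141, -0.0, 1.393]
ft_force: [-0.6, -2.2, 3.3]
opening: 0.223
```

```bash
python3 st.py
```

```text
t 7.18 TCP stand x -98.1 y -2.1 z 56.6 yaw 1.3929 F x -2.3 y 0.2 z 3.3 T [-0.47 -0.09 -0.01] open 0.223
```

drive_tool(
  increments=[
    {"grip": 1,"delta_pos": [0.05,0,0],"yaw": 0},
    {"grip": 1,"delta_pos": [0.1,0,0],"yaw": 0},
    {"grip": 1,"delta_pos": [0.15,0,0],"yaw": 0},
    {"grip": 1,"delta_pos": [0.2,0,0],"yaw": 0},
    {"grip": 1,"delta_pos": [0.25,0,0],"yaw": 0},
  ],
)

```text
t: 7.6
tcp_pos: [0.5118, 0.0403, 0.0566]
eef_rot: [3.141, 0.0, 1.393]
ft_force: [-1.2, -5.3, 3.6]
opening: 0.223
```

```bash
python3 st.py
```

```text
t 7.60 TCP stand x -96.3 y -2.1 z 56.6 yaw 1.3927 F x -5.5 y 0.3 z 3.6 T [-0.82 -0.01 -0.09] open 0.223
```

drive_tool(
  increments=[
    {"grip": 1,"delta_pos": [0.05,0,0],"yaw": 0},
    {"grip": 1,"delta_pos": [0.1,0,0],"yaw": 0},
    {"grip": 1,"delta_pos": [0.15,0,0],"yaw": 0},
  ],
)

```text
t: 7.85
tcp_pos: [0.512, 0.0418, 0.0566]
eef_rot: [3.141, 0.0, 1.393]
ft_force: [0.2, -5.8, 4.9]
opening: 0.225
```

```bash
python3 st.py
```

```text
t 7.85 TCP stand x -94.8 y -2.0 z 56.6 yaw 1.3927 F x -5.7 y -1.3 z 4.9 T [-0.9   0.03 -0.06] open 0.225
```

drive_tool(
  increments=[
    {"grip": 1,"delta_pos": [0.05,0,0],"yaw": 0},
    {"grip": 1,"delta_pos": [0.1,0,0],"yaw": 0},
  ],
)

```text
t: 8.02
tcp_pos: [0.5122, 0.0428, 0.0566]
eef_rot: [3.141, 0.0, 1.393]
ft_force: [-0.7, -5.0, 5.2]
opening: 0.22
```

```bash
python3 st.py
```

```text
t 8.02 TCP stand x -93.8 y -2.1 z 56.6 yaw 1.3928 F x -5.0 y -0.2 z 5.2 T [-0.93 -0.02 -0.12] open 0.22
```

drive_tool(
  increments=[
    {"grip": 1,"delta_pos": [0.05,0,-0.01],"yaw": 0},
    {"grip": 1,"delta_pos": [0.1,0,-0.02],"yaw": 0},
    {"grip": 1,"delta_pos": [0.15,0,-0.02],"yaw": 0},
  ],
)

```text
t: 8.27
tcp_pos: [0.5125, 0.0446, 0.0567]
eef_rot: [-3.142, -0.0, 1.392]
ft_force: [0.3, -4.9, 1.2]
opening: 0.222
```

```bash
python3 st.py
```

```text
t 8.27 TCP stand x -92.0 y -2.0 z 56.7 yaw 1.3925 F x -4.8 y -1.1 z 1.2 T [-0.73 -0.07 -0.16] open 0.222
```

drive_tool(
  increments=[
    {"grip": 1,"delta_pos": [0.04,0,0],"yaw": 0},
    {"grip": 1,"delta_pos": [0.08,0,0],"yaw": 0},
  ],
)

```text
t: 8.43
tcp_pos: [0.5127, 0.0454, 0.0566]
eef_rot: [3.142, -0.0, 1.393]
ft_force: [0.6, -3.5, 0.3]
opening: 0.221
```

```bash
python3 st.py
```

```text
t 8.43 TCP stand x -91.2 y -2.0 z 56.6 yaw 1.3927 F x -3.3 y -1.2 z 0.3 T [-0.65 -0.16 -0.11] open 0.221
```

Baseline friction is about 3.5 N. I'll keep stepping in small moves.

drive_tool(
  increments=[
    {"grip": 1,"delta_pos": [0.04,0,0],"yaw": 0},
    {"grip": 1,"delta_pos": [0.08,0,0],"yaw": 0},
  ],
)

```text
t: 8.6
tcp_pos: [0.5128, 0.0462, 0.0567]
eef_rot: [-3.142, -0.0, 1.393]
ft_force: [1.2, -3.9, -0.7]
opening: 0.225
```

```bash
python3 st.py
```

```text
t 8.60 TCP stand x -90.4 y -2.0 z 56.7 yaw 1.3927 F x -3.7 y -1.9 z -0.7 T [-0.61 -0.21 -0.09] open 0.225
```

drive_tool(
  increments=[
    {"grip": 1,"delta_pos": [0.04,0,0],"yaw": 0},
  ],
)

```text
t: 8.68
tcp_pos: [0.5128, 0.0466, 0.0566]
eef_rot: [-3.142, -0.0, 1.393]
ft_force: [0.2, -3.2, -0.8]
opening: 0.222
```

```bash
python3 st.py
```

```text
t 8.68 TCP stand x -89.9 y -2.0 z 56.6 yaw 1.3927 F x -3.2 y -0.7 z -0.8 T [-0.56 -0.23 -0.13] open 0.222
```

drive_tool(
  increments=[
    {"grip": 1,"delta_pos": [0.04,0,0],"yaw": 0},
    {"grip": 1,"delta_pos": [0.07,0,0],"yaw": 0},
  ],
)

```text
t: 8.85
tcp_pos: [0.5129, 0.047, 0.0567]
eef_rot: [-3.142, 0.0, 1.393]
ft_force: [1.4, -6.7, -2.3]
opening: 0.222
```

```bash
python3 st.py
```

```text
t 8.85 TCP stand x -89.6 y -2.0 z 56.7 yaw 1.3931 F x -6.4 y -2.5 z -2.3 T [-0.94 -0.16 -0.12] open 0.222
```

drive_tool(
  increments=[
    {"grip": 1,"delta_pos": [0.04,0,0],"yaw": 0},
  ],
)

```text
t: 8.93
tcp_pos: [0.5129, 0.0471, 0.0567]
eef_rot: [-3.141, 0.001, 1.393]
ft_force: [0.8, -8.2, 0.0]
opening: 0.219
```

```bash
python3 st.py
```

```text
t 8.93 TCP stand x -89.5 y -2.0 z 56.7 yaw 1.3932 F x -8.0 y -2.2 z 0.0 T [-1.31 -0.17 -0.16] open 0.219
```

drive_tool(
  increments=[
    {"grip": 1,"delta_pos": [0.02,0,0],"yaw": 0},
    {"grip": 1,"delta_pos": [0.02,0,0],"yaw": 0},
  ],
)

```text
t: 9.1
tcp_pos: [0.5129, 0.0471, 0.0567]
eef_rot: [-3.141, 0.001, 1.393]
ft_force: [0.2, -8.0, -0.4]
opening: 0.223
```

```bash
python3 st.py
```

```text
t 9.10 TCP stand x -89.4 y -2.0 z 56.7 yaw 1.3932 F x -7.8 y -1.6 z -0.4 T [-1.14 -0.17 -0.16] open 0.223
```

drive_tool(
  increments=[
    {"grip": 1,"delta_pos": [0.03,0,0],"yaw": 0},
    {"grip": 1,"delta_pos": [0.06,0,0],"yaw": 0},
    {"grip": 1,"delta_pos": [0.06,0,0],"yaw": 0},
  ],
)

```text
t: 9.35
tcp_pos: [0.5129, 0.0472, 0.0567]
eef_rot: [-3.141, 0.002, 1.393]
ft_force: [-0.9, -11.5, 0.5]
opening: 0.222
```

```bash
python3 st.py
```

```text
t 9.35 TCP stand x -89.3 y -2.0 z 56.7 yaw 1.3934 F x -11.5 y -1.2 z 0.5 T [-1.54 -0.13 -0.14] open 0.222
```

drive_tool(
  increments=[
    {"grip": 1,"delta_pos": [0.04,0,0],"yaw": 0},
    {"grip": 1,"delta_pos": [0.04,0,0],"yaw": 0},
    {"grip": 1,"delta_pos": [0.04,0,0],"yaw": 0},
  ],
)

```text
t: 9.6
tcp_pos: [0.5129, 0.0473, 0.0567]
eef_rot: [-3.141, 0.002, 1.394]
ft_force: [-0.6, -11.7, 0.2]
opening: 0.221
```

```bash
python3 st.py
```

```text
t 9.60 TCP stand x -89.3 y -1.9 z 56.7 yaw 1.3937 F x -11.6 y -1.5 z 0.2 T [-1.78 -0.07 -0.19] open 0.221
```

drive_tool(
  increments=[
    {"grip": 1,"delta_pos": [0.03,0,0],"yaw": 0},
    {"grip": 1,"delta_pos": [0.05,0,0],"yaw": 0},
    {"grip": 1,"delta_pos": [0.05,0,0],"yaw": 0},
  ],
)

```text
t: 9.85
tcp_pos: [0.5129, 0.0473, 0.0568]
eef_rot: [-3.141, 0.003, 1.394]
ft_force: [-1.2, -15.2, 1.9]
opening: 0.221
```

```bash
python3 st.py
```

```text
t 9.85 TCP stand x -89.2 y -1.9 z 56.8 yaw 1.3938 F x -15.2 y -1.5 z 1.9 T [-2.13 -0.01 -0.24] open 0.221
```

drive_tool(
  increments=[
    {"grip": 0.6,"delta_pos": [0,0,0],"yaw": 0},
    {"grip": 0.3,"delta_pos": [0,0,0],"yaw": 0},
    {"grip": 0.3,"delta_pos": [0,0,0],"yaw": 0},
    {"grip": 0.3,"delta_pos": [0,0,-1],"yaw": 0},
    {"grip": 0.3,"delta_pos": [0,0,-3],"yaw": 0},
    {"grip": 0.1,"delta_pos": [0,0,-6],"yaw": 0},
    {"grip": 0,"delta_pos": [0,0,-9],"yaw": 0},
    {"grip": 0,"delta_pos": [0,0,-12],"yaw": 0},
  ],
)

```text
t: 10.52
tcp_pos: [0.5127, 0.0498, 0.1785]
eef_rot: [-3.141, -0.0, 1.393]
ft_force: [0.8, 0.4, -0.0]
opening: 0.999
```

```bash
python3 st.py; python3 - <<'E'
from rig import optics
from h import *
O=np.array([.5268,.1355]);a=1.393;ex=np.array([np.cos(a),np.sin(a)]);ey=np.array([-ex[1],ex[0]])
im=[]
for n in("top","side"):
    c=optics.read_camera(n);P=cloud(c);X=(P[...,:2]-O)@ex;Y=(P[...,:2]-O)@ey;z=P[...,2]
    m=(abs(X)<.04)&(abs(Y)<.04)&(z>.096)&(z<.112)
    if m.any():(r0,rad)=cv2.minEnclosingCircle((np.c_[X[m],Y[m]]*1000).astype(np.float32));print(n,"hub",m.sum(),np.round(r0,1),round(rad,1),np.median(z[m]).round(4))
    m=(X<.085)&(X>.045)&(abs(Y)<.012)&(z>.006);print("nose strip",m.sum(),X[m].max() if m.any() else 0)
    m=(X<-.06)&(X>-.12)&(abs(Y)<.03)&(z>.07)&(z<.084)
    if m.any():print("post",m.sum(),(X[m].min()+X[m].max())*500,(Y[m].min()+Y[m].max())*500)
    im.append(c["pixels"])
cv2.imwrite("pics/c.png",cv2.hconcat([cv2.resize(im[0][150:270,130:290],(400,400)),cv2.resize(im[1][150:310,180:340],(400,400))]))
E
```

```text
t 10.52 TCP stand x -86.9 y -1.3 z 178.5 yaw 1.3932 F x 0.5 y -0.7 z -0.0 T [0.02 0.02 0.03] open 0.999
top hub 188 [0.7 0.6] 19.8 0.1026
nose strip 0 0
post 11 -88.4090426587718 2.390888139839657
side hub 232 [ 2.8 -0.2] 20.6 0.1021
nose strip 181 0.08195806621098534
post 74 -87.58595897140744 -2.304442391940097
```

View pics/c.png

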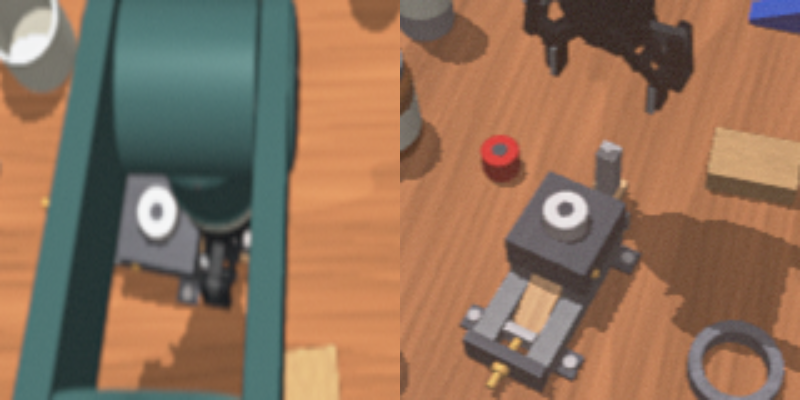

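The wedge is home: in the side crop its nose meets the stop at about (525,325). The hub stands proud at (565,215). Next I'll grasp the hub.

drive_tool(
  increments=[
    {"grip": 0,"delta_pos": [2,0,0],"yaw": 0},
    {"grip": 0,"delta_pos": [5,-0.05,0],"yaw": 0},
    {"grip": 0,"delta_pos": [7.8,-0.05,0],"yaw": 0},
    {"grip": 0,"delta_pos": [8.8,-0.05,1],"yaw": 0},
    {"grip": 0,"delta_pos": [8.8,-0.05,3],"yaw": 0},
    {"grip": 0,"delta_pos": [8.8,-0.05,5],"yaw": 0},
    {"grip": 0,"delta_pos": [8.8,-0.05,6.2],"yaw": 0},
    {"grip": 0,"delta_pos": [8.8,-0.05,6.6],"yaw": 0},
  ],
  force=40,
)

```text
t: 11.28
tcp_pos: [0.526, 0.1358, 0.1081]
eef_rot: [-3.137, 0.001, 1.394]
ft_force: [-0.4, -0.1, -0.8]
opening: 1.001
```

drive_tool(
  increments=[
    {"grip": 0.2,"delta_pos": [0,0,0],"yaw": 0},
    {"grip": 0.4,"delta_pos": [0,0,0],"yaw": 0},
    {"grip": 0.45,"delta_pos": [0,0,0],"yaw": 0},
    {"grip": 0.45,"delta_pos": [0,0,0],"yaw": 0},
  ],
)

```text
t: 11.62
tcp_pos: [0.5291, 0.1359, 0.1116]
eef_rot: [3.14, -0.001, 1.393]
ft_force: [0.9, -0.1, 0.1]
opening: 0.547
```

```bash
python3 st.py; python3 - <<'E'
from rig import optics
import cv2
s=optics.read_camera("side")["pixels"];cv2.imwrite("pics/d.png",cv2.resize(s[170:290,190:310],(600,600)))
E
```

```text
t 11.62 TCP stand x 0.8 y -2.2 z 111.6 yaw 1.3926 F x 0.1 y -0.9 z 0.1 T [ 0.   -0.03 -0.03] open 0.547
```

View pics/d.png

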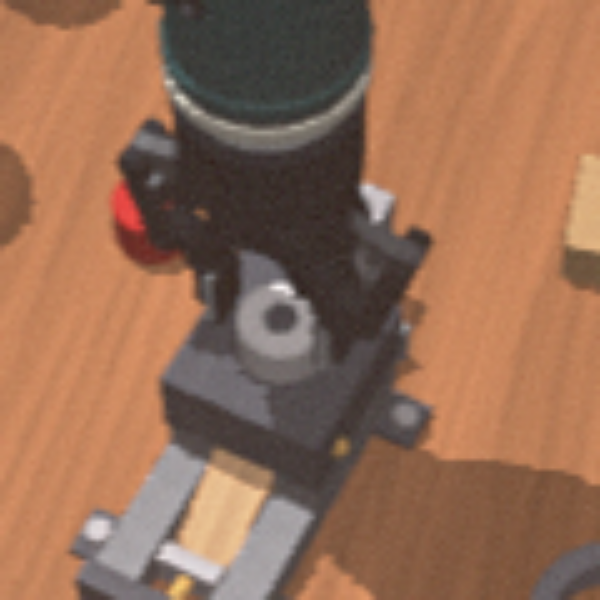

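drive_tool(
  increments=[
    {"grip": 0.45,"delta_pos": [0.05,0,0.2],"yaw": 0},
    {"grip": 0.5,"delta_pos": [0.05,0,0.2],"yaw": 0},
    {"grip": 0.6,"delta_pos": [0.05,0,0.2],"yaw": 0},
    {"grip": 0.8,"delta_pos": [0.05,0,0.2],"yaw": 0},
    {"grip": 0.8,"delta_pos": [0.05,0,0.2],"yaw": 0},
  ],
)

```text
t: 12.08
tcp_pos: [0.5283, 0.1364, 0.1091]
eef_rot: [-3.141, -0.0, 1.393]
ft_force: [-2.1, -0.0, 5.1]
opening: 0.449
```

```bash
python3 st.py
```

```text
t 12.08 TCP stand x 1.2 y -1.4 z 109.1 yaw 1.3929 F x -0.4 y 2.0 z 5.1 T [-0.06  0.32  0.03] open 0.449
```

drive_tool(
  increments=[
    {"grip": 0.8,"delta_pos": [0,0,-0.3],"yaw": 0},
    {"grip": 0.8,"delta_pos": [0,0,-0.8],"yaw": 0},
    {"grip": 0.8,"delta_pos": [0,0,-1.5],"yaw": 0},
    {"grip": 0.8,"delta_pos": [0,0,-2.5],"yaw": 0},
    {"grip": 0.8,"delta_pos": [0,0,-3.8],"yaw": 0},
    {"grip": 0.8,"delta_pos": [0,0,-5],"yaw": 0},
    {"grip": 0.8,"delta_pos": [0,0,-5.2],"yaw": 0},
  ],
)

```text
t: 12.67
tcp_pos: [0.5301, 0.1367, 0.1635]
eef_rot: [3.138, -0.001, 1.393]
ft_force: [-0.4, -0.2, -0.6]
opening: 0.443
```

```bash
python3 st.py; python3 - <<'E'
from rig import optics
import cv2
s=optics.read_camera("side")["pixels"];cv2.imwrite("pics/e.png",cv2.resize(s[150:380,150:310],(417,600)))
E
```

```text
t 12.67 TCP stand x 1.8 y -3.1 z 163.5 yaw 1.3929 F x -0.2 y 0.3 z -0.6 T [-0.03 -0.05 -0.03] open 0.443
```

View pics/e.png

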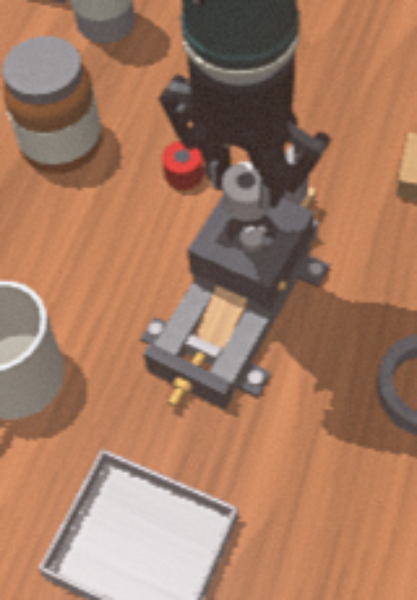

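The hub is held at (240,185) and the rod stays up at (255,235). The tray is clear, so I'll carry it over.

drive_tool(
  increments=[
    {"grip": 0.8,"delta_pos": [1.5,-0.2,0],"yaw": 0},
    {"grip": 0.8,"delta_pos": [4.5,-0.7,0],"yaw": 0},
    {"grip": 0.8,"delta_pos": [8,-1.2,0],"yaw": 0},
    {"grip": 0.8,"delta_pos": [12,-1.8,0],"yaw": 0},
    {"grip": 0.8,"delta_pos": [16,-2.4,0],"yaw": 0},
    {"grip": 0.8,"delta_pos": [20,-3,0],"yaw": 0},
    {"grip": 0.8,"delta_pos": [23.5,-3.5,0],"yaw": 0},
    {"grip": 0.8,"delta_pos": [25,-3.7,0],"yaw": 0},
  ],
)

```text
t: 13.38
tcp_pos: [0.536, 0.3938, 0.1604]
eef_rot: [3.141, -0.002, 1.395]
ft_force: [0.4, -0.5, -0.8]
opening: 0.447
```

drive_tool(
  increments=[
    {"grip": 0.8,"delta_pos": [0,0,0.5],"yaw": 0},
    {"grip": 0.8,"delta_pos": [0,0,2.5],"yaw": 0},
    {"grip": 0.8,"delta_pos": [0,0,5],"yaw": 0},
    {"grip": 0.8,"delta_pos": [0,0,7.5],"yaw": 0},
    {"grip": 0.8,"delta_pos": [0,0,9.5],"yaw": 0},
    {"grip": 0.8,"delta_pos": [0,0,10.5],"yaw": 0},
    {"grip": 0.8,"delta_pos": [0,0,10.7],"yaw": 0},
    {"grip": 0.8,"delta_pos": [0,0,10.7],"yaw": 0},
  ],
)

```text
t: 14.05
tcp_pos: [0.536, 0.3879, 0.0531]
eef_rot: [-3.14, 0.001, 1.392]
ft_force: [0.4, 0.5, -1.4]
opening: 0.443
```

```bash
python3 st.py; python3 - <<'E'
from rig import optics
import cv2
s=optics.read_camera("side")["pixels"];cv2.imwrite("pics/f.png",cv2.resize(s[250:384,130:290],(600,500)))
E
```

```text
t 14.05 TCP stand x 250.1 y 35.6 z 53.1 yaw 1.3921 F x 0.5 y -0.3 z -1.4 T [ 0.05 -0.03  0.03] open 0.443
```

View pics/f.png

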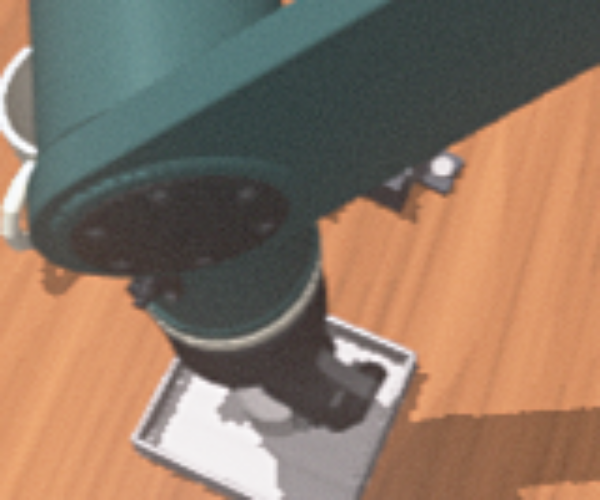

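The hub is inside the tray walls, about 1 cm up. I'll lower it and feel for the floor.

drive_tool(
  increments=[
    {"grip": 0.8,"delta_pos": [0,0,0.4],"yaw": 0},
    {"grip": 0.8,"delta_pos": [0,0,0.8],"yaw": 0},
    {"grip": 0.8,"delta_pos": [0,0,1.0],"yaw": 0},
    {"grip": 0.8,"delta_pos": [0,0,1.0],"yaw": 0},
  ],
)

```text
t: 14.43
tcp_pos: [0.5362, 0.389, 0.0438]
eef_rot: [-3.142, -0.0, 1.393]
ft_force: [0.0, 0.5, -1.3]
opening: 0.44
```

```bash
python3 st.py
```

```text
t 14.43 TCP stand x 251.2 y 35.6 z 43.8 yaw 1.3929 F x 0.5 y 0.0 z -1.3 T [-0.01  0.05 -0.03] open 0.44
```

drive_tool(
  increments=[
    {"grip": 0.8,"delta_pos": [0,0,0.1],"yaw": 0},
    {"grip": 0.8,"delta_pos": [0,0,0.15],"yaw": 0},
    {"grip": 0.8,"delta_pos": [0,0,0.2],"yaw": 0},
    {"grip": 0.8,"delta_pos": [0,0,0.2],"yaw": 0},
  ],
)

```text
t: 14.77
tcp_pos: [0.5363, 0.3891, 0.0417]
eef_rot: [-3.142, -0.0, 1.393]
ft_force: [0.2, -0.1, -1.4]
opening: 0.446
```

```bash
python3 st.py
```

```text
t 14.77 TCP stand x 251.3 y 35.5 z 41.7 yaw 1.3929 F x -0.0 y -0.2 z -1.4 T [-0.01  0.05 -0.04] open 0.446
```

drive_tool(
  increments=[
    {"grip": 0.8,"delta_pos": [0,0,0.05],"yaw": 0},
    {"grip": 0.8,"delta_pos": [0,0,0.1],"yaw": 0},
    {"grip": 0.8,"delta_pos": [0,0,0.1],"yaw": 0},
  ],
)

```text
t: 15.02
tcp_pos: [0.5364, 0.3891, 0.041]
eef_rot: [3.141, -0.0, 1.393]
ft_force: [-0.9, -0.4, 0.6]
opening: 0.446
```

```bash
python3 st.py
```

```text
t 15.02 TCP stand x 251.3 y 35.4 z 41.0 yaw 1.3928 F x -0.5 y 0.8 z 0.6 T [-0.09  0.15 -0.03] open 0.446
```

Floor touched, since fz changed sign. I'll release and retreat.

drive_tool(
  increments=[
    {"grip": 0.5,"delta_pos": [0,0,0],"yaw": 0},
    {"grip": 0.4,"delta_pos": [0,0,0],"yaw": 0},
    {"grip": 0.4,"delta_pos": [0,0,0],"yaw": 0},
    {"grip": 0.4,"delta_pos": [0,0,-1],"yaw": 0},
    {"grip": 0.4,"delta_pos": [0,0,-3.5],"yaw": 0},
    {"grip": 0.4,"delta_pos": [0,0,-7],"yaw": 0},
    {"grip": 0.2,"delta_pos": [0,0,-11],"yaw": 0},
    {"grip": 0,"delta_pos": [0,0,-15],"yaw": 0},
  ],
)

```text
t: 15.68
tcp_pos: [0.5358, 0.3887, 0.1926]
eef_rot: [-3.141, 0.001, 1.393]
ft_force: [1.4, 0.3, -0.3]
opening: 0.859
```

drive_tool(
  increments=[
    {"grip": 0,"delta_pos": [0,0,-4],"yaw": 0},
    {"grip": 0,"delta_pos": [0,0,-8],"yaw": 0},
    {"grip": 0,"delta_pos": [0,0,-12],"yaw": 0},
    {"grip": 0,"delta_pos": [0,0,-14],"yaw": 0},
    {"grip": 0,"delta_pos": [0,0,-14],"yaw": 0},
    {"grip": 0,"delta_pos": [0,0,-14],"yaw": 0},
  ],
)

```text
t: 16.18
tcp_pos: [0.5368, 0.3894, 0.3333]
eef_rot: [3.138, -0.003, 1.393]
ft_force: [-0.3, -0.7, -0.0]
opening: 0.998
```

```bash
python3 st.py; python3 - <<'E'
from rig import optics
from h import *
O=np.array([.5268,.1355]);a=1.393;ex=np.array([np.cos(a),np.sin(a)]);ey=np.array([-ex[1],ex[0]])
c=optics.read_camera("side");P=cloud(c);X=(P[...,:2]-O)@ex;Y=(P[...,:2]-O)@ey;z=P[...,2]
m=(P[...,0]>.49)&(P[...,0]<.585)&(P[...,1]>.335)&(P[...,1]<.445)&(z>.0285)&(z<.045);print("hub in tray",m.sum(),np.median(P[m],0) if m.any() else 0)
m=(X<-.06)&(X>-.12)&(abs(Y)<.03)&(z>.07)&(z<.084);print("post",m.sum(),(X[m].min()+X[m].max())*500 if m.any() else 0)
m=(abs(X)<.008)&(abs(Y)<.008);print("rod top z",np.nanmedian(z[m]))
cv2.imwrite("pics/g.png",c["pixels"])
E
```

```text
t 16.18 TCP stand x 251.6 y 35.0 z 333.3 yaw 1.3929 F x -0.7 y 0.1 z -0.0 T [ 0.05 -0.02  0.02] open 0.998
hub in tray 337 [0.53623346 0.39097279 0.0342171 ]
post 74 -87.58893561542328
rod top z 0.0711476980465432
```

View pics/g.png

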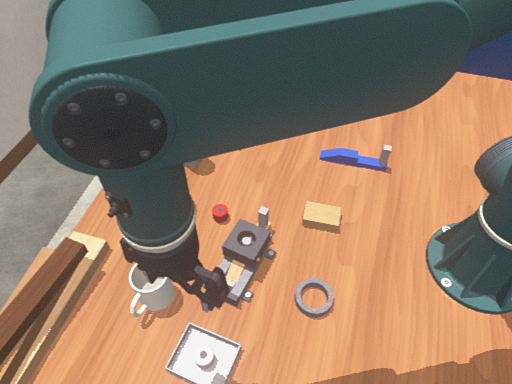

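The side view shows the hub flat in the tray at (205,357), the wedge still in the channel with its post at (263,215), and the bystanders in view where they were. The arm is clear of everything, so I'm handing in.

```bash
python3 -c "
from rig import robot
print(robot.finish_job())"
```

```text
the job is handed in; nothing more can be done
None
```

The hub is ejected and lying flat in the parts tray, and the wedge is left home against the stop. I handed the job in at about 16 s of robot time.

- **Wedge:** I slid it in by its post. The jam gave about 19 N where I read it, then let go. The nose met the stop near x = 85 mm, where the depth image had put it. I pressed up to a wrist reading of 15 N, about 12 N of it on the stop after roughly 3 N of sliding friction, and then released.
- **Hub:** I gripped it on the part standing proud, lifted it out, lowered it until it touched the tray floor and released it.
- **Last checks:**
  - The hub's top is at z = 34 mm at (0.536, 0.391), the tray's centre.
  - The wedge's post has not moved since I let go of it.
  - The rod is still up, with its top at 71 mm.
  - The gripper is open and clear, with no force on it.
- **Not fully checked:**
  - I did not measure the bystanders again. Those visible in the last picture looked unmoved, but the arm hid the jar, spray can, wrench and hammer.
  - Forces were read only between moves, so short peaks in between were not seen. While lining up, the wedge pressed on the bench with about 21 N for a moment.
  - The top and side views disagreed by about 2 mm on the raised hub's position, which is within the calibration.

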